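# Clamp the filter carrier in the optics stage

## Robot

A 6-joint arm with a two-finger parallel gripper is mounted at the origin on the work surface. World frame = base frame: x ahead of the robot, y to its left, z up, the work surface at z = 0. Lengths are in m, angles in rad, forces in N, time in s.
With the tool pointing down it reaches from about 0.325 to 1 m from the base axis. Payload 5.1 kg.
Tool frame: the origin (TCP) lies midway between the tips of the shut fingers; the grasp point (between the pads) lies 19 mm behind it (grip_point_offset is the distance from the TCP to the grasp point, in m); y points along the fingers, x is the direction in which the jaws open and shut, and the axes are right-handed (so a half turn about y gives the same grasp; the last joint's range is limited). The gripper opens to 85 mm and grips with 20 to 120 N. Pads are 22 mm wide; open, the fingers measure 114 mm over their backs; the gripper's body (76 mm by 85 mm) begins 54 mm behind the grasp point. The pads swing forward as they close: fully open they stand 13 mm farther back than shut.
Start: joints at [-1.381, 0.124, 1.65, -0, 1.367, -0.083], TCP at [0.175, -0.626, 0.231] pointing down, gripper open.
Joint ranges: [-2.61, 2.61], [-1.02, 2.33], [0.03, 2.71], [-1.35, 4.49], [0.32, 2.68], [-2.91, 2.91]. Speed limits (rad/s): [2.57, 2.57, 3.14, 3.14, 3.14, 3.14].

## Interface

Orientations are given as a unit quaternion [w, x, y, z].
In Python, from bench import * gives the robot as it stands.
- The arm moves only by the tool drive_tool, never from a script. Its argument "motion" is a list of rows, each a list of 5 numbers: the shift along the tool's x, y, z normalised to -1 to 1, where 1 is 0.5 m, then the turn about the tool's y normalised to -1 to 1, where 1 is pi rad, then the opening, from 0 (shut) to 1 (fully open). A call has exactly 8 rows; each row shifts and turns the commanded pose from where the row before left it, along the tool's axes as they then stand; what a row does not reach is not made up. A row lasts 1/12 s, in which the tool goes at most 41.7 mm and 7.16 degrees, less where a joint would pass 70% of its speed; a pose out of reach is approached as far as the arm can. A call with a number of a shift or a turn outside -1 to 1 is refused whole. A call with a gripper value outside its range is refused whole. The fingers move at their own pace and stop on an object; "squeeze" is the grip in N (left out, the last holds). Time passes only in rows, so rows that do not move let the fingers close, or fill a call up. It gives the time, the measured TCP pose, the force and the opening at its end, in the units of the state.
- get_obs(): the state, without advancing time (a new reading comes with each control period).
- snapshot(name): name is "side" or "top"; returns a dict with "pixels" (400x640x3 uint8, red, green, blue), "vfov" (degrees; the focal length in pixels is half the picture's height over the tangent of half this angle, whatever the lens; pixels are square), "cx", "cy" (the principal point, pixels), "k1" (the pictures are not rectified: a ray, as slopes to the right and down, at radius r is drawn at 1 + k1 r^2 times it, then the intrinsics apply), "xyz" and "rotation" of the camera in the world. Camera axes: x right, y up, looking along -z (the intrinsics and any distortion apply to the point x, -y, -z); pixel columns grow to the right and rows downward; lengths in m; the calibration is good to about 2 mm. A picture is of the moment at which its call begins. There is no depth.
- finish_job(): hands the job in, once; it reports no verdict.
The state is a dict: "clock": time; "joint_positions": joint angles; "joint_vel": joint speeds; "joint_torque": joint torques, N m; "tool_pos": TCP position; "tcp_rot": TCP orientation; "contact_force": force on the tool from outside, world axes, zero at the start; "ft_torque": the same for the moment, N m; "width": finger opening in m.
Only numpy, scipy, OpenCV 4.12 (cv2) and the standard library are available. Lean on these libraries where they do the work, as an engineer would, in place of code of your own. Each camera call takes 0.05 s, during which the arm holds its last target.

## Task

On the optical breadboard, unscrew the wing knob of the clamp stage until its pressure foot is high enough, slide the flat filter carrier under the foot, between the rails, fully home against the end stop, and screw the foot down again until it holds the carrier snugly. Feel for the contact and do not overtighten: a light extra turning effort after the foot touches is enough. Let go of everything and do not disturb the other optics.

Things in the scene. Friction and masses are not known exactly. Their poses are not given: they have to be found in the camera images.
- stage: fixed black clamp stage (mm, own frame). Origin: underside centre, on the 12 mm breadboard, z up; carrier enters along +x. Base x -130..62, y -45..45, top z 18. Grey bed plate x -128..44, its top preset anywhere in z 20..22 (differs each time). Rails (tops z 26, x -50..45) leave y -22.5..22.5. End stop face x 45, to z 32. Clamp axis x 15, y 0. Bridge 24 (x) by 90 (y), z 52..64, columns at y +-37
- spindle: steel screw spindle under the bridge with a round pressure foot, 18 mm wide, 6 mm thick; slides up and down without turning. Origin: centre of the foot's flat underside, at stage z = 20 mm + 4 mm per rad of joint knob. Driven by the knob only; stays where it is left.
- knob (a joint): turn of wing knob, rad, + anticlockwise from above; each rad lifts spindle and knob together 4 mm; range 0 to 4. Starts 0.2 to 0.7; the 6 mm carrier fits only above 1.5 to 2.0, and the foot meets it there: it depends on the bed, find it by feel. Free friction 0.10 N m; then foot force N = (torque - 0.10)/0.004, stiff, some 100 N per mm; self-locks to 25 N. 0.15-0.25 N m snug, 0.38 (70 N) too much
- knob_top (a point): centre of the wing knob's top, on its axis, turning and rising with it. The steel wing is a bar 40 mm long (x axis), 14 mm thick (y axis; grip across it), 34 mm tall below this point, then a 20 mm round collar 8 mm tall. The bridge's top is 45 mm below this point at knob = 0, plus 4 mm per rad.
- carrier: loose aluminium filter carrier, about 0.1 kg, flat on the board: plate 130 (x) by 40 (y) by 6 mm with a round glass set in. Origin: plate's underside centre, +x towards the nose that goes in first. Grip tab 24 (x) by 12 (y) mm, 38 mm tall above the plate, at x -53. Home in the stage: its origin at stage x -20, y 0, z 20 to 22 mm (on the bed).
- tab_top (a point): centre of the top of the carrier's grip tab, 44 mm above the plate's underside; axes as the carrier's
- nose (a point): middle of the carrier's nose end face (plate x = +65 mm, 3 mm above its underside); meets the end stop at stage x = +45 mm
- lens_mount: bystander: lens in a black ring on a steel post with a 50 by 60 mm base, 106 mm tall; origin under its base
- screen: bystander: white 90 by 90 mm card screen on a small black base, 104 mm tall; origin under its base
- post_holder: bystander: black post holder with a short steel post on a 60 by 35 mm base, 83 mm tall; origin under its base
Mind the look-alikes: they are no part of the job. Of the things that look like the carrier, the largest one is meant.

How it is judged:
On the way, in this order (a step that is already met when the one before it is completed fails the run):
1. the foot is screwed up far enough for the carrier to pass under it (value of joint knob above 1.5 rad), for 0.1 s.
2. the carrier lies in the channel, home against the end stop (x of nose in the frame of stage above 0.042 m and z of nose in the frame of stage between 0.02 and 0.028 m), for 0.1 s.
At the end, for the whole second after the job is handed in: The carrier lies flat on the bed between the rails (within 0.05 rad of level and 0.12 rad of the channel), its nose within 3 mm of the end stop, at rest, and the foot presses on it with more than 5 N (all of step 2 and contact force between spindle and carrier above 5 N and angle between the x axis of carrier and the x axis of stage, either way round below 0.12 rad and angle between carrier's own z axis and vertical below 0.05 rad and linear speed of carrier below 0.01 m/s); the robot touches nothing.
It fails at once if the foot is overtightened on the carrier (more than 70 N) (contact force between spindle and carrier above 70 N).
It fails at once if a bystander is displaced by more than 25 mm (distance of any of lens_mount, screen, post_holder from where it was at the start of the episode above 0.025 m).
It also fails if it takes over 72 s, if anything falls off the work surface, if the arm or the gripper's body presses on something with over 40 N, if the wrist force passes 120 N, or if a joint passes its speed limit or range.

## Working session

There is one attempt and no reset: what is moved stays moved. The work goes in short steps, Python scripts to look and compute and a tool call to move; the robot and the scene stay as the last step left them, time stands still between calls to the robot, and variables do not carry over. Pictures are saved under pics/ and viewed, and the job is handed in when it is done.

Besides the shell and the picture viewer there is one more tool, called after "Call:" in YAML: its name, and indented under it one key for each argument. drive_tool: Moves the arm, as the interface text tells. Its arguments: {"type":"object","properties":{"motion":{"type":"array"},"squeeze":{"type":"number"}},"required":["motion"]}

```bash
ls; mkdir -p pics; python3 - <<'E'
from bench import *
import cv2
o=get_obs();print(o)
for n in("side","top"):
    s=snapshot(n);cv2.imwrite(f"pics/{n}0.png",s["pixels"][:,:,::-1]);print({k:v for k,v in s.items() if k!="pixels"})
E
```

```text
pics
{'clock': 0.0, 'joint_positions': array([-1.38061359e+00,  1.24549436e-01,  1.65165181e+00, -2.36393624e-05,
        1.36750563e+00, -8.26079218e-02]), 'joint_vel': array([ 0.00076266, -0.00058378,  0.00076009, -0.00050989, -0.00101053,
        0.00039141]), 'joint_torque': array([ 2.24097996e-03, -4.23607206e+01, -3.65451908e+01,  3.83183090e-05,
        6.93105510e-03,  7.97906125e-06]), 'tool_pos': array([ 0.17496948, -0.62538165,  0.23003745]), 'tcp_rot': array([ 0.56383669, -0.56285012,  0.42792996, -0.42680661]), 'contact_force': array([0.32534   , 0.06552273, 0.62819527]), 'ft_torque': array([-0.03128091,  0.02764151,  0.00037383]), 'width': 0.08543413762147127}
{'vfov': 49.95928596533876, 'cx': 320.2671881365677, 'cy': 193.64379212668695, 'k1': -0.006746791151146771, 'xyz': array([0.31792235, 0.91008031, 0.79658081]), 'rotation': array([-0.14978938, -0.07549876,  0.42666691,  0.88871729])}
{'vfov': 48.638829323699206, 'cx': 322.2391014981169, 'cy': 194.16307880264242, 'k1': -0.07425909572672736, 'xyz': array([0.38472637, 0.07273355, 1.22804102]), 'rotation': array([ 0.71339255,  0.0724528 , -0.05443918, -0.69487987])}
```

View pics/side0.png

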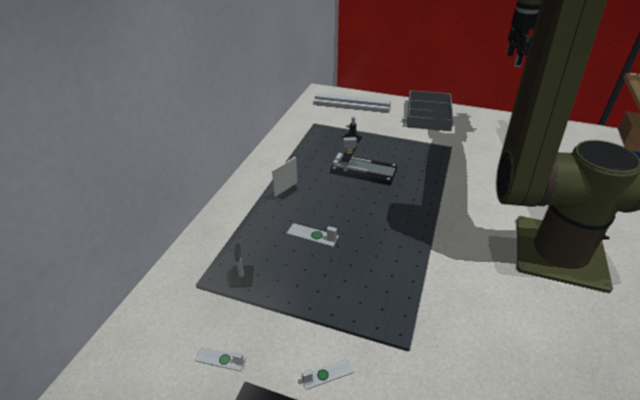

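View pics/top0.png

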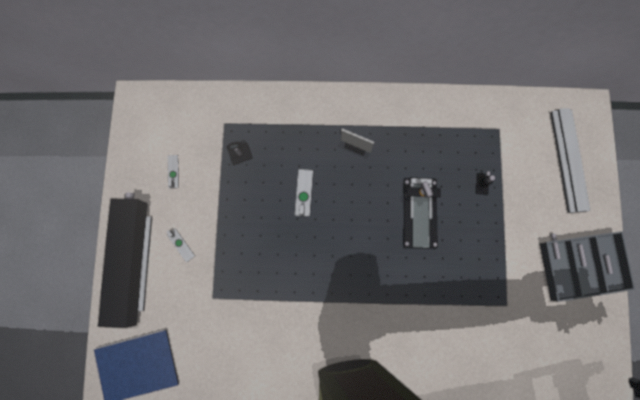

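Carrier candidates in the top view are (304,192) on the board, and (173,172) and (180,245) off the board. The one on the board looks largest. I'll confirm with enlarged crops and measurements.

```bash
cat > h.py <<'E'
from bench import *
import numpy as np, cv2
from scipy.spatial.transform import Rotation as R
def rot(q): return R.from_quat(np.r_[q[1:],q[0]])
def cam(s):
    f=200/np.tan(np.radians(s["vfov"]/2)); K=np.array([[f,0,s["cx"]],[0,f,s["cy"]],[0,0,1.]])
    M=rot(s["rotation"]).as_matrix()@np.diag([1,-1,-1]) # cv cam->world
    return K,np.array([s["k1"],0,0,0]),M,np.array(s["xyz"])
def rays(s,uv):
    K,d,M,c=cam(s); p=cv2.undistortPoints(np.array(uv,float).reshape(-1,1,2),K,d).reshape(-1,2)
    return c,np.c_[p,np.ones(len(p))]@M.T
def onz(s,uv,z):
    c,r=rays(s,uv); return c+r*((z-c[2])/r[:,2])[:,None]
def proj(s,P):
    K,d,M,c=cam(s); Rw=M.T
    return cv2.projectPoints(np.array(P,float).reshape(-1,1,3),cv2.Rodrigues(Rw)[0],-Rw@c,K,d)[0].reshape(-1,2)
def tri(s1,u1,s2,u2):
    A=np.zeros((3,3));b=np.zeros(3);L=[]
    for s,u in((s1,u1),(s2,u2)):
        c,r=rays(s,[u]);r=r[0]/np.linalg.norm(r[0]);Q=np.eye(3)-np.outer(r,r);A+=Q;b+=Q@c;L.append((c,Q))
    x=np.linalg.solve(A,b);return x,[np.linalg.norm(Q@(x-c)) for c,Q in L]
def crop(s,x0,y0,x1,y1,k,name,gain=1.0):
    im=np.clip(s["pixels"][y0:y1,x0:x1,::-1]*gain,0,255).astype(np.uint8)
    cv2.imwrite("pics/"+name,cv2.resize(im,None,fx=k,fy=k,interpolation=cv2.INTER_CUBIC))
E
python3 - <<'E'
from h import *
a=snapshot("top");b=snapshot("side")
crop(a,280,160,330,225,8,"t_car.png",1.3);crop(a,390,165,455,255,6,"t_stage.png",2)
crop(b,280,215,350,255,10,"s_car.png",1.3);crop(b,320,110,410,190,8,"s_stage.png",1.8)
g=a["pixels"].astype(int)
m=((g[:,:,1]-g[:,:,0]>25)).astype(np.uint8)
n,_,st,ce=cv2.connectedComponentsWithStats(m);print([(s[4],c) for s,c in zip(st[1:],ce[1:]) if s[4]>8])
# carrier mask
m=(g.min(2)>120).astype(np.uint8);m[:,:225]=0;m[:125]=0;m[300:]=0;m[:,500:]=0
for c in cv2.findContours(m,cv2.RETR_EXTERNAL,cv2.CHAIN_APPROX_NONE)[0]:
    if cv2.contourArea(c)>50: 
        r=cv2.minAreaRect(c); bp=cv2.boxPoints(r); w=onz(a,bp,.018); print(r,w.round(4).tolist(),np.linalg.norm(w-np.roll(w,1,0),axis=1))
E
```

```text
[(np.int32(25), array([172.4 , 173.96])), (np.int32(59), array([303.06779661, 196.47457627])), (np.int32(29), array([178.27586207, 242.4137931 ]))]
((425.5, 186.5), (15.0, 11.0), 90.0) [[0.6538, -0.165, 0.018], [0.6546, -0.1958, 0.018], [0.6119, -0.1951, 0.018], [0.6112, -0.1645, 0.018]] [0.0426183  0.03082483 0.04263825 0.03063161]
((303.3852844238281, 191.9911651611328), (14.572334289550781, 45.63441467285156), 4.39870548248291) [[0.5461, 0.1822, 0.018], [0.6754, 0.1775, 0.018], [0.6731, 0.1365, 0.018], [0.544, 0.1419, 0.018]] [0.04032912 0.1293395  0.0410888  0.1291424 ]
((433.0, 127.0), (4.0, 132.0), 90.0) [[0.8084, -0.0156, 0.018], [0.8185, -0.3957, 0.018], [0.8064, -0.395, 0.018], [0.7964, -0.0157, 0.018]] [0.01199787 0.38022496 0.01209109 0.37949224]
```

View pics/t_car.png

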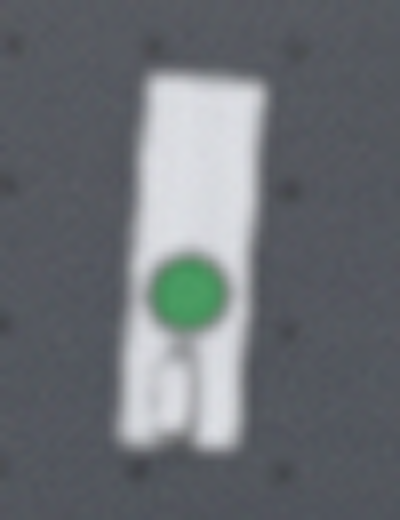

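View pics/t_stage.png

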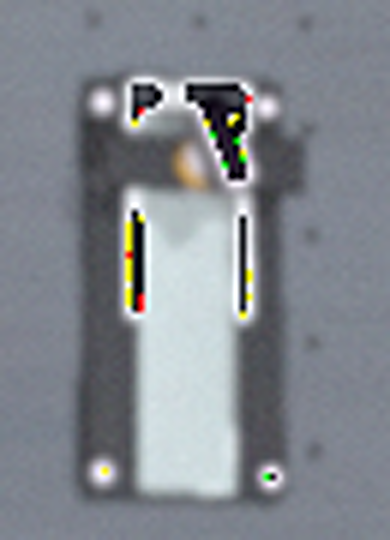

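View pics/s_car.png

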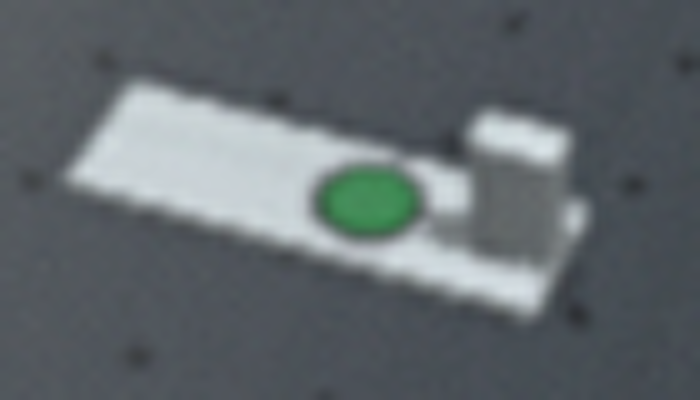

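View pics/s_stage.png

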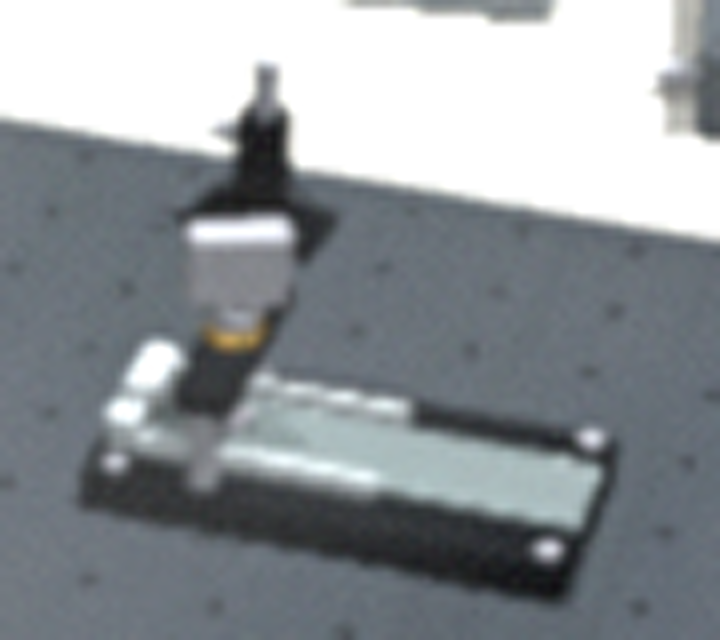

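The crops confirm the board carrier at top (304,192): it measures 129 x 41 mm and its tab is at the image bottom, so the nose points towards world +x. The stage lies with its entry at the image bottom, so its +x also points towards world +x. Next I'll measure the stage, the knob and the tab more closely.

```bash
sed -i 's/s\["pixels"\]\[y0:y1,x0:x1,::-1\]\*gain/s["pixels"][y0:y1,x0:x1,::-1].astype(float)*gain/' h.py
python3 - <<'E'
from h import *
ims=[];a=snapshot("top");b=snapshot("side")
np.savez("f.npz",a=a["pixels"],b=b["pixels"])
crop(a,395,168,450,256,9,"t_stage2.png",1.5);crop(b,330,130,400,190,11,"s_stage2.png",1.0)
# edges of the stage: screws
ga=cv2.cvtColor(a["pixels"],cv2.COLOR_RGB2GRAY)
# carrier subpixel: threshold half
E
```

```text
(no output)
```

View pics/t_stage2.png

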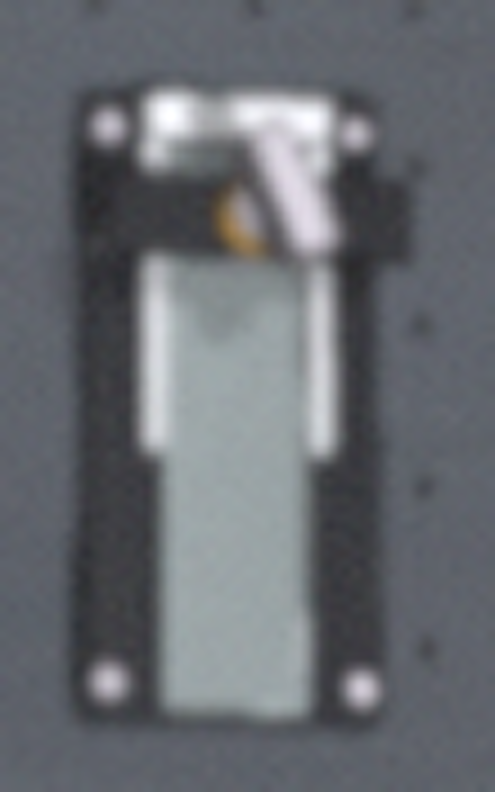

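View pics/s_stage2.png

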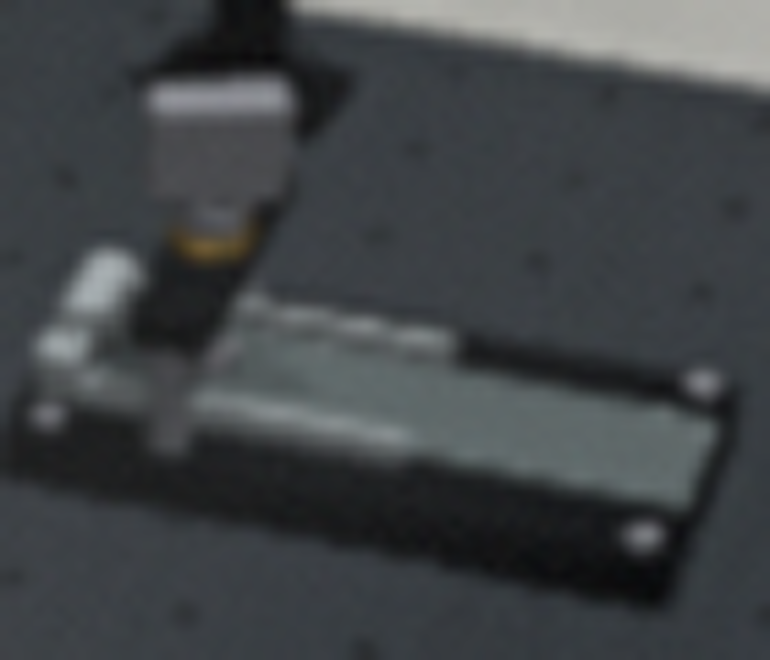

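```bash
cat > m1.py <<'E'
from h import *
a=snapshot("top");b=snapshot("side")
def blob(s,u0,v0,u1,v1,pct=.5):
    g=cv2.cvtColor(s["pixels"],cv2.COLOR_RGB2GRAY)[v0:v1,u0:u1].astype(float)
    w=np.clip(g-(g.min()+pct*(g.max()-g.min())),0,None); m=cv2.moments(w); return np.array([u0+m["m10"]/m["m00"],v0+m["m01"]/m["m00"]])
tu=lambda U,V:((U+.5)/9-.5+395,(V+.5)/9-.5+168)
su=lambda U,V:((U+.5)/11-.5+330,(V+.5)/11-.5+130)
sc=[(107,127),(355,133),(107,683),(361,690)]
P=[]
for c in sc:
    u,v=tu(*c);u,v=round(u),round(v);P.append(blob(a,u-2,v-2,u+3,v+3,.4))
P=np.array(P);W=onz(a,P,.032);print(P.round(2),W.round(4))
for i,c in((1,None),): pass
S={2:(641,536),3:(701,381),0:(47,413)}
for i,c in S.items():
    u,v=su(*c);u,v=round(u),round(v);q=blob(b,u-2,v-2,u+3,v+3,.4);print(i,q.round(2),tri(a,P[i],b,q),onz(b,[q],.032))
ctr=W.mean(0);yaw=np.arctan2(*((W[0]+W[1]-W[2]-W[3])[1::-1]));print("screw ctr",ctr,"yaw deg",np.degrees(yaw))
ex=np.array([np.cos(yaw),np.sin(yaw),0]);o=ctr+ex*.034;ey=np.array([-ex[1],ex[0],0]);print("stage origin",o)
# checks in stage frame: bed end, rail ends, stop
for nm,uv,z in(("bed end L",(160,712),.033),("bed end R",(312,716),.033),("railL end",(155,455),.038),("railR end",(322,458),.038),("base BL",(75,715),.030),("base BR",(382,718),.030),("base TL",(80,95),.030),("bridgeR bot",(408,262),.076),("bridgeR top",(408,182),.076),("bridge L bot",(80,252),.076)):
    p=onz(a,[tu(*uv)],z)[0]-o;print(nm,(p@ex).round(4),(p@ey).round(4))
k=o+ex*.015
print("knob axis",k, "proj at z .123",proj(a,[[k[0],k[1],.123]]),proj(b,[[k[0],k[1],.123]]))
# wing top in both
wt=[tu(271,135),tu(318,248)];w=onz(a,wt,.123);print("wing ends",w,np.degrees(np.arctan2(*(w[0]-w[1])[1::-1])),"mid",w.mean(0))
wa=tu(295,193);wb=su(221,96);print(wa,wb,tri(a,wa,b,wb))
w=onz(b,[su(150,100),su(294,92)],.123);print("side wing ends",w,np.degrees(np.arctan2(*(w[0]-w[1])[1::-1])))
E
python3 m1.py
```

```text
[[406.66 181.52]
 [433.61 182.26]
 [406.64 243.3 ]
 [434.79 244.07]] [[ 0.6427 -0.1253  0.032 ]
 [ 0.6424 -0.1998  0.032 ]
 [ 0.4728 -0.1245  0.032 ]
 [ 0.4725 -0.2004  0.032 ]]
2 [388.08 178.23] (array([ 0.47212189, -0.12443301,  0.03276638]), [np.float64(0.0005761144208504249), np.float64(0.0005761144208503581)]) [[ 0.47169764 -0.12548902  0.032     ]]
3 [393.48 164.21] (array([ 0.47169037, -0.20006119,  0.03391569]), [np.float64(0.0006245683804480913), np.float64(0.0006245683804482132)]) [[ 0.47144838 -0.20286934  0.032     ]]
0 [334.24 166.66] (array([ 0.64090491, -0.12471008,  0.03652273]), [np.float64(0.0007884235408504099), np.float64(0.0007884235408503936)]) [[ 0.64199752 -0.13080594  0.032     ]]
screw ctr [ 0.55757154 -0.16252103  0.032     ] yaw deg -0.03283568545804773
stage origin [ 0.59157154 -0.16254052  0.032     ]
bed end L -0.1276 0.0228
bed end R -0.1277 -0.0226
railL end -0.051 0.0249
railR end -0.0507 -0.0254
base BL -0.1289 0.0478
base BR -0.1276 -0.0443
base TL 0.0609 0.0457
bridgeR bot 0.0029 -0.0432
bridgeR top 0.0268 -0.0437
bridge L bot 0.0035 0.0532
knob axis [ 0.60657153 -0.16254912  0.032     ] proj at z .123 [[427.24210128 188.35397381]] [[349.17400055 138.16179152]]
wing ends [[ 0.62147106 -0.15619208  0.123     ]
 [ 0.58927525 -0.16902895  0.123     ]] 21.737794566416703 mid [ 0.60537316 -0.16261052  0.123     ]
(427.3333333333333, 189.0) (349.6363636363636, 138.27272727272728) (array([ 0.60507533, -0.16279967,  0.12273175]), [np.float64(0.00011742408038344811), np.float64(0.00011742408038333689)])
side wing ends [[ 0.62276928 -0.1541978   0.123     ]
 [ 0.58684294 -0.17076323  0.123     ]] 24.75414883303336
```

```bash
cat >> h.py <<'E'
def st():
    o=get_obs();M=rot(o["tcp_rot"]).as_matrix();print("t",round(o["clock"],2),"pos",np.round(o["tool_pos"],4),"yawx",np.degrees(np.arctan2(M[1,0],M[0,0])).round(2),"tilt",np.degrees(np.arccos(-M[2,1])).round(2),"F",np.round(o["contact_force"],2),"T",np.round(o["ft_torque"],3),"w",round(o["width"],4),"q",np.round(o["joint_positions"],3));return o,M
def to(x,y,z):
    o,M=st();d=M.T@(np.array([x,y,z])-o["tool_pos"]);print("shift tool mm",(d*1000).round(1),"norm",(d/.5).round(4));return d
E
python3 - <<'E'
from h import *
a=snapshot("top");b=snapshot("side")
o,M=st();print(M.round(3))
print(tri(a,((175.5)/8-.5+280,395.5/8-.5+160),b,(520.5/10-.5+280,137.5/10-.5+215)))
to(.606,-.1625,.25)
E
```

```text
t 0.5 pos [ 0.1751 -0.626   0.2313] yawx -74.37 tilt 0.0 F [-0.55  0.11  0.81] T [ 0.019 -0.    -0.011] w 0.0856 q [-1.381  0.124  1.65  -0.     1.368 -0.083]
[[ 0.269 -0.     0.963]
 [-0.963  0.     0.269]
 [-0.    -1.    -0.   ]]
(array([0.55562398, 0.1603205 , 0.05667929]), [np.float64(3.12959455262749e-05), np.float64(3.12959455261305e-05)])
t 0.5 pos [ 0.1751 -0.626   0.2313] yawx -74.37 tilt 0.0 F [-0.55  0.11  0.81] T [ 0.019 -0.    -0.011] w 0.0856 q [-1.381  0.124  1.65  -0.     1.368 -0.083]
shift tool mm [-330.3  -18.7  539.8] norm [-0.6605 -0.0374  1.0797]
```

Call:
drive_tool:
  motion:
    - [-0.0344, -0.002, 0.0562, 0, 1]
    - [-0.0344, -0.002, 0.0562, 0, 1]
    - [-0.0344, -0.002, 0.0562, 0, 1]
    - [-0.0344, -0.002, 0.0562, 0, 1]
    - [-0.0344, -0.002, 0.0562, 0, 1]
    - [-0.0344, -0.002, 0.0562, 0, 1]
    - [-0.0344, -0.002, 0.0562, 0, 1]
    - [-0.0344, -0.002, 0.0562, 0, 1]
  squeeze: 40

```text
clock: 1.17
tool_pos: [0.3554, -0.4316, 0.2396]
tcp_rot: [-0.563, 0.563, -0.427, 0.428]
contact_force: [0.1, -0.6, -0.1]
width: 0.0854
```

Call:
drive_tool:
  motion:
    - [-0.0344, -0.002, 0.0562, 0, 1]
    - [-0.0344, -0.002, 0.0562, 0, 1]
    - [-0.0344, -0.002, 0.0562, 0, 1]
    - [-0.0344, -0.002, 0.0562, 0, 1]
    - [-0.0344, -0.002, 0.0562, 0, 1]
    - [-0.0344, -0.002, 0.0562, 0, 1]
    - [-0.0344, -0.002, 0.0562, 0, 1]
    - [-0.0344, -0.002, 0.0562, 0, 1]

```text
clock: 1.83
tool_pos: [0.5349, -0.2384, 0.2477]
tcp_rot: [0.563, -0.563, 0.427, -0.428]
contact_force: [0.3, 0.1, -0.1]
width: 0.0856
```

Call:
drive_tool:
  motion:
    - [-0.0344, -0.002, 0.0562, 0, 1]
    - [-0.0344, -0.002, 0.0562, 0, 1]
    - [-0.0344, -0.002, 0.0562, 0, 1]
    - [0, 0, 0, -0.0135, 1]
    - [0, 0, 0, -0.0135, 1]
    - [0, 0, 0, -0.0135, 1]
    - [0, 0, 0, 0, 1]
    - [0, 0, 0, 0, 1]

```text
clock: 2.5
tool_pos: [0.6012, -0.1674, 0.2504]
tcp_rot: [0.589, -0.589, 0.391, -0.391]
contact_force: [-0.4, -0.2, -0.6]
width: 0.0853
```

```bash
python3 -c "
from h import *
to(.606,-.1625,.16)"
```

```text
t 2.5 pos [ 0.6012 -0.1674  0.2504] yawx -67.14 tilt 0.0 F [-0.38 -0.25 -0.62] T [-0.033 -0.029  0.004] w 0.0853 q [-0.357  0.057  1.69   0.     1.395  0.814]
shift tool mm [-2.6 90.4  6.3] norm [-0.0053  0.1807  0.0125]
```

Call:
drive_tool:
  motion:
    - [-0.0053, 0, 0.0125, 0, 1]
    - [0, 0.06, 0, 0, 1]
    - [0, 0.06, 0, 0, 1]
    - [0, 0.06, 0, 0, 1]
    - [0, 0.06, 0, 0, 1]
    - [0, 0.04, 0, 0, 1]
    - [0, 0.0345, 0, 0, 1]
    - [0, 0, 0, 0, 1]

```text
clock: 3.17
tool_pos: [0.6031, -0.1614, 0.0881]
tcp_rot: [-0.589, 0.59, -0.394, 0.388]
contact_force: [-0.3, -0.5, -0.7]
width: 0.0858
```

```bash
python3 -c "
from h import *
to(.606,-.1625,.093)
a=snapshot('top');b=snapshot('side');crop(a,380,140,480,240,5,'t3.png',1.5);crop(b,300,80,410,190,5,'s3.png',1.3)
import cv2,numpy
x=cv2.imread('pics/t3.png');y=cv2.imread('pics/s3.png');y=cv2.resize(y,(y.shape[1]*x.shape[0]//y.shape[0],x.shape[0]));cv2.imwrite('pics/c3.png',cv2.resize(numpy.hstack([x,y]),(800,400)))"
```

```text
t 3.17 pos [ 0.6031 -0.1614  0.0881] yawx -67.13 tilt 0.48 F [-0.32 -0.5  -0.74] T [ 0.017  0.002 -0.005] w 0.0858 q [-0.347  0.199  1.818  0.     1.132  0.824]
shift tool mm [ 2.2 -5.   2.2] norm [ 0.0043 -0.0099  0.0045]
```

View pics/c3.png

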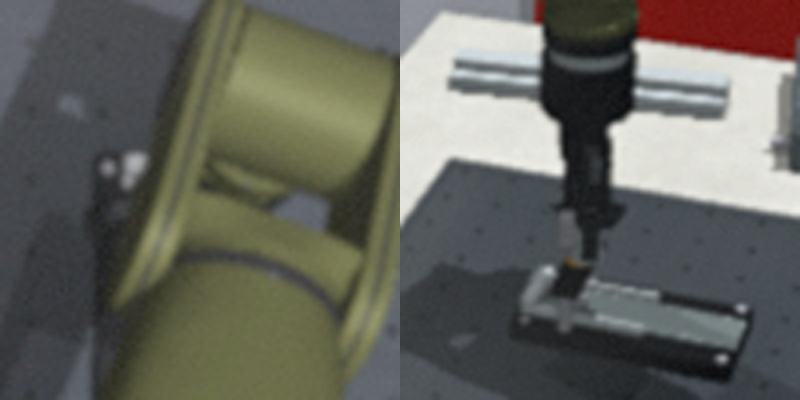

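The side picture shows the fingers around the wing, over the stage. The top view is blocked by the arm. I'll let it settle.

Call:
drive_tool:
  motion:
    - [0, 0, 0, 0, 1]
    - [0, 0, 0, 0, 1]
    - [0, 0, 0, 0, 1]
    - [0, 0, 0, 0, 1]
    - [0, 0, 0, 0, 1]
    - [0, 0, 0, 0, 1]
    - [0, 0, 0, 0, 1]
    - [0, 0, 0, 0, 1]

```text
clock: 3.93
tool_pos: [0.6059, -0.1625, 0.0931]
tcp_rot: [0.589, -0.589, 0.391, -0.391]
contact_force: [-0.3, 0.1, -0.4]
width: 0.0852
```

```bash
python3 -c "
from h import *
to(.606,-.1625,.093)"
```

```text
t 3.93 pos [ 0.6059 -0.1625  0.0931] yawx -67.08 tilt 0.0 F [-0.35  0.06 -0.4 ] T [-0.01   0.019  0.017] w 0.0852 q [-0.348  0.195  1.814  0.     1.133  0.823]
shift tool mm [0.  0.1 0.1] norm [0.0001 0.0002 0.0002]
```

Precise after settling. Close.

Call:
drive_tool:
  motion:
    - [0, 0, 0, 0, 0]
    - [0, 0, 0, 0, 0]
    - [0, 0, 0, 0, 0]
    - [0, 0, 0, 0, 0]
    - [0, 0, 0, 0, 0]
    - [0, 0, 0, 0, 0]
    - [0, 0, 0, 0, 0]
    - [0, 0, 0, 0, 0]
  squeeze: 40

```text
clock: 4.6
tool_pos: [0.6062, -0.1631, 0.0933]
tcp_rot: [-0.589, 0.59, -0.39, 0.391]
contact_force: [1.4, -3.0, 0.3]
width: 0.0132
```

```bash
python3 -c "
from h import *
st()"
```

```text
t 4.6 pos [ 0.6062 -0.1631  0.0933] yawx -67.09 tilt 0.08 F [ 1.38 -3.    0.26] T [-0.499 -0.161 -0.064] w 0.0132 q [-3.480e-01  1.950e-01  1.813e+00 -1.000e-03  1.132e+00  8.230e-01]
```

Call:
drive_tool:
  motion:
    - [0.0015, -0.0004, 0, -0.02, 0]
    - [0, -0.0009, 0, -0.035, 0]
    - [0, -0.0009, 0, -0.035, 0]
    - [0, -0.0009, 0, -0.035, 0]
    - [0, -0.0009, 0, -0.035, 0]
    - [0, -0.0009, 0, -0.035, 0]
    - [0, -0.0009, 0, -0.035, 0]
    - [0, -0.0009, 0, -0.035, 0]

```text
clock: 5.27
tool_pos: [0.6062, -0.1633, 0.0966]
tcp_rot: [-0.697, 0.697, -0.117, 0.117]
contact_force: [-0.3, -1.1, 0.7]
width: 0.0134
```

```bash
python3 -c "
from h import *
st()"
```

```text
t 5.27 pos [ 0.6062 -0.1633  0.0966] yawx -19.08 tilt 0.01 F [-0.33 -1.05  0.73] T [-0.249  0.037 -0.159] w 0.0134 q [-0.349  0.192  1.81  -0.     1.139 -0.015]
```

Call:
drive_tool:
  motion:
    - [0, -0.0009, 0, -0.035, 0]
    - [0, -0.0009, 0, -0.035, 0]
    - [0, -0.0009, 0, -0.035, 0]
    - [0, -0.0009, 0, -0.035, 0]
    - [0, -0.0009, 0, -0.035, 0]
    - [0, -0.0009, 0, -0.035, 0]
    - [0, -0.0009, 0, -0.035, 0]
    - [0, -0.0009, 0, -0.035, 0]

```text
clock: 5.93
tool_pos: [0.6061, -0.1634, 0.1002]
tcp_rot: [-0.681, 0.681, 0.191, -0.191]
contact_force: [0.0, -2.0, 0.6]
width: 0.0136
```

Call:
drive_tool:
  motion:
    - [0, -0.0009, 0, -0.035, 0]
    - [0, -0.0009, 0, -0.035, 0]
    - [0, -0.0009, 0, -0.035, 0]
    - [0, -0.0009, 0, -0.035, 0]
    - [0, 0, 0, 0, 0]
    - [0, 0, 0, 0, 0]
    - [0, 0, 0, 0, 0]
    - [0, 0, 0, 0, 0]

```text
clock: 6.6
tool_pos: [0.6061, -0.1634, 0.1019]
tcp_rot: [-0.624, 0.624, 0.333, -0.333]
contact_force: [-0.8, -3.2, 1.2]
width: 0.0129
```

```bash
python3 -c "
from h import *
st()
b=snapshot('side');crop(b,300,80,410,190,5,'s4.png',1.3)"
```

```text
t 6.6 pos [ 0.6061 -0.1634  0.1019] yawx 56.14 tilt 0.03 F [-0.78 -3.2   1.23] T [-0.514  0.144  0.048] w 0.0129 q [-3.490e-01  1.860e-01  1.807e+00 -1.000e-03  1.148e+00 -1.328e+00]
```

View pics/s4.png

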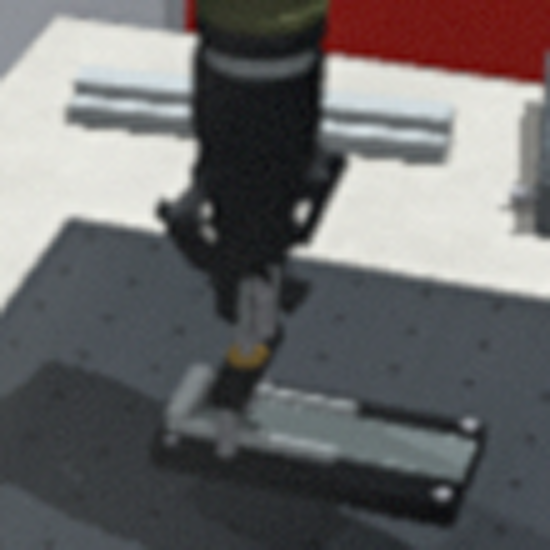

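Call:
drive_tool:
  motion:
    - [0, 0, 0, 0, 1]
    - [0, 0, 0, 0, 1]
    - [0, 0, 0, 0, 1]
    - [0, 0, 0, 0, 1]
    - [0, -0.06, 0, 0, 1]
    - [0, -0.08, 0, 0, 1]
    - [0, -0.08, 0, 0, 1]
    - [0, -0.06, 0, 0, 1]

```text
clock: 7.32
tool_pos: [0.6069, -0.1631, 0.2454]
tcp_rot: [-0.623, 0.624, 0.334, -0.332]
contact_force: [1.2, 0.6, 0.7]
width: 0.0852
```

Call:
drive_tool:
  motion:
    - [0, 0, 0, -0.0351, 1]
    - [0, 0, 0, -0.0351, 1]
    - [0, 0, 0, -0.0351, 1]
    - [0, 0, 0, -0.0351, 1]
    - [0, 0, 0, -0.0351, 1]
    - [0, 0, 0, 0, 1]
    - [0, 0, 0, 0, 1]
    - [0, 0, 0, 0, 1]

```text
clock: 7.98
tool_pos: [0.6062, -0.1631, 0.2417]
tcp_rot: [0.51, -0.51, -0.49, 0.49]
contact_force: [0.5, -0.4, -0.5]
width: 0.0856
```

```bash
python3 -c "
from h import *
to(.556,.161,.2)"
```

```text
t 7.98 pos [ 0.6062 -0.1631  0.2417] yawx 87.67 tilt 0.02 F [ 0.47 -0.43 -0.48] T [-0.005  0.009 -0.029] w 0.0856 q [-0.348  0.07   1.691  0.     1.381 -1.879]
shift tool mm [321.8  41.8  63.3] norm [0.6436 0.0836 0.1266]
```

Call:
drive_tool:
  motion:
    - [0.065, 0.004, 0.0128, 0, 1]
    - [0.065, 0.004, 0.0128, 0, 1]
    - [0.065, 0.004, 0.0128, 0, 1]
    - [0.065, 0.004, 0.0128, 0, 1]
    - [0.065, 0.004, 0.0128, 0, 1]
    - [0.065, 0.004, 0.0128, 0, 1]
    - [0.065, 0.004, 0.0128, 0, 1]
    - [0.065, 0.004, 0.0128, 0, 1]

```text
clock: 8.65
tool_pos: [0.5645, 0.1001, 0.2259]
tcp_rot: [-0.51, 0.51, 0.49, -0.49]
contact_force: [0.6, 0.1, 0.2]
width: 0.0855
```

Call:
drive_tool:
  motion:
    - [0.0618, 0.025, 0.0122, 0, 1]
    - [0.0618, 0.025, 0.0122, 0, 1]
    - [0, 0.06, 0, 0, 1]
    - [0, 0.06, 0, 0, 1]
    - [0, 0.06, 0, 0, 1]
    - [0, 0.04, 0, 0, 1]
    - [0, 0, 0, 0, 1]
    - [0, 0, 0, 0, 1]

```text
clock: 9.32
tool_pos: [0.5543, 0.1606, 0.0897]
tcp_rot: [0.51, -0.509, -0.489, 0.491]
contact_force: [0.3, -0.6, 1.1]
width: 0.0855
```

```bash
python3 -c "
from h import *
to(.556,.161,.025)
a=snapshot('top');b=snapshot('side');crop(b,260,170,380,270,6,'s5.png',1.3)"
```

```text
t 9.32 pos [0.5543 0.1606 0.0897] yawx 87.75 tilt 0.17 F [ 0.25 -0.6   1.14] T [ 0.     0.    -0.007] w 0.0855 q [ 0.189  0.097  1.93   0.     1.117 -1.342]
shift tool mm [ 0.5 64.7 -1.9] norm [ 0.0009  0.1295 -0.0038]
```

View pics/s5.png

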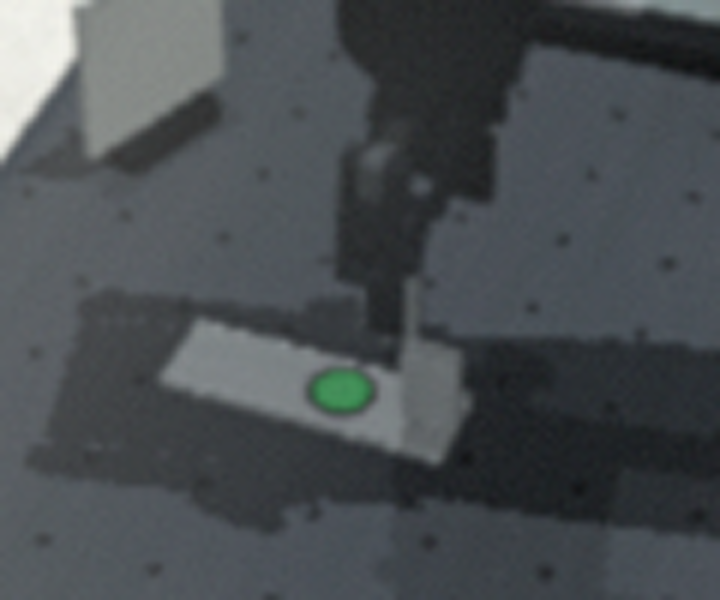

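```bash
python3 -c "
from h import *
b=snapshot('side')
for P in ([.556,.161,.09],[.556,.161+.045,.103],[.556,.161-.045,.103],[.556,.161,.056]):
  p=proj(b,[P])[0];print(P,p,(p-[260,170])*6)"
```

```text
[0.556, 0.161, 0.09] [331.46724042 218.49093887] [428.8034425  290.94563321]
[0.556, 0.20600000000000002, 0.103] [325.58530179 226.4658746 ] [393.51181071 338.79524757]
[0.556, 0.116, 0.103] [337.09116278 203.30545641] [462.54697669 199.83273849]
[0.556, 0.161, 0.056] [331.33244107 228.5936844 ] [427.9946464  351.56210637]
```

Call:
drive_tool:
  motion:
    - [0, 0.04, 0, 0, 1]
    - [0, 0.04, 0, 0, 1]
    - [0, 0.03, 0, 0, 1]
    - [0, 0.01, 0, 0, 1]
    - [0, 0, 0, 0, 1]
    - [0, 0, 0, 0, 1]
    - [0, 0, 0, 0, 1]
    - [0, 0, 0, 0, 1]

```text
clock: 10.13
tool_pos: [0.5565, 0.161, 0.0326]
tcp_rot: [-0.509, 0.51, 0.491, -0.489]
contact_force: [0.0, 0.6, 0.1]
width: 0.0851
```

```bash
python3 -c "
from h import *
to(.556,.161,.025)
a=snapshot('top');b=snapshot('side');crop(b,260,170,380,270,6,'s6.png',1.3)"
```

```text
t 10.13 pos [0.5565 0.161  0.0326] yawx 87.8 tilt 0.17 F [0.   0.55 0.14] T [-0.031  0.019  0.011] w 0.0851 q [ 0.189  0.174  1.955 -0.     1.01  -1.343]
shift tool mm [-0.   7.6  0.5] norm [-0.      0.0153  0.001 ]
```

View pics/s6.png

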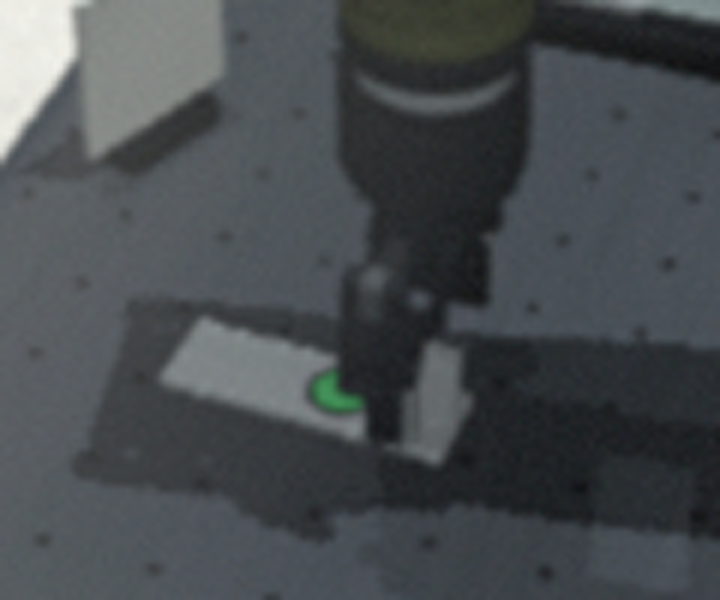

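Call:
drive_tool:
  motion:
    - [0, 0.011, 0, 0, 1]
    - [0, 0, 0, 0, 0]
    - [0, 0, 0, 0, 0]
    - [0, 0, 0, 0, 0]
    - [0, 0, 0, 0, 0]
    - [0, 0, 0, 0, 0]
    - [0, 0, 0, 0, 0]
    - [0, 0, 0, 0, 0]
  squeeze: 50

```text
clock: 10.9
tool_pos: [0.5553, 0.1608, 0.0255]
tcp_rot: [-0.509, 0.51, 0.49, -0.49]
contact_force: [-0.4, -0.0, -0.7]
width: 0.0112
```

```bash
python3 -c "
from h import *
st()"
```

```text
t 10.9 pos [0.5553 0.1608 0.0255] yawx 87.81 tilt 0.02 F [-0.37 -0.   -0.7 ] T [-0.01   0.027  0.026] w 0.0112 q [ 0.189  0.184  1.958  0.     1.    -1.344]
```

Call:
drive_tool:
  motion:
    - [0, -0.04, 0, 0, 0]
    - [0, -0.06, 0, 0, 0]
    - [0, -0.04, 0, -0.0122, 0]
    - [0, 0, 0.05, 0, 0]
    - [0, 0, 0.05, 0, 0]
    - [0, 0, 0.05, 0, 0]
    - [0, 0, 0.05, 0, 0]
    - [0, 0, 0, 0, 0]

```text
clock: 11.57
tool_pos: [0.4504, 0.1605, 0.0935]
tcp_rot: [0.501, -0.499, -0.499, 0.502]
contact_force: [0.3, -0.1, -1.7]
width: 0.0117
```

```bash
python3 -c "
from h import *
to(.4535,-.1628,.0955)"
```

```text
t 11.57 pos [0.4504 0.1605 0.0935] yawx 90.06 tilt 0.3 F [ 0.33 -0.14 -1.73] T [-0.001  0.006  0.039] w 0.0117 q [ 0.23  -0.129  2.146  0.     1.13  -1.342]
shift tool mm [-323.3   -1.8   -2.7] norm [-0.6466 -0.0036 -0.0054]
```

Call:
drive_tool:
  motion:
    - [-0.054, 0, 0, 0, 0]
    - [-0.054, 0, 0, 0, 0]
    - [-0.054, 0, 0, 0, 0]
    - [-0.054, 0, 0, 0, 0]
    - [-0.054, 0, 0, 0, 0]
    - [-0.054, 0, 0, 0, 0]
    - [-0.054, 0, 0, 0, 0]
    - [-0.054, 0, 0, 0, 0]

```text
clock: 12.23
tool_pos: [0.4553, -0.0567, 0.0954]
tcp_rot: [-0.5, 0.5, 0.5, -0.5]
contact_force: [0.3, -0.6, -0.5]
width: 0.0113
```

Call:
drive_tool:
  motion:
    - [-0.054, 0, 0, 0, 0]
    - [-0.054, 0, 0, 0, 0]
    - [-0.054, 0, 0, 0, 0]
    - [-0.0526, 0, 0, 0, 0]
    - [0, 0, 0, 0, 0]
    - [0, 0, 0, 0, 0]
    - [0, 0, 0, 0, 0]
    - [0, 0, 0, 0, 0]

```text
clock: 12.9
tool_pos: [0.4551, -0.1617, 0.095]
tcp_rot: [0.5, -0.499, -0.5, 0.5]
contact_force: [0.3, 0.1, -0.9]
width: 0.011
```

```bash
python3 -c "
from h import *
to(.4535,-.1628,.0555)
a=snapshot('top');b=snapshot('side');crop(a,380,150,460,270,5,'t7.png',1.5);crop(b,310,100,430,200,6,'s7.png',1.3)"
```

```text
t 12.9 pos [ 0.4551 -0.1617  0.095 ] yawx 90.06 tilt 0.04 F [ 0.33  0.11 -0.89] T [-0.047  0.072 -0.057] w 0.011 q [-0.453 -0.122  2.137  0.     1.127 -2.025]
shift tool mm [-1.1 39.5  1.6] norm [-0.0022  0.079   0.0032]
```

View pics/s7.png

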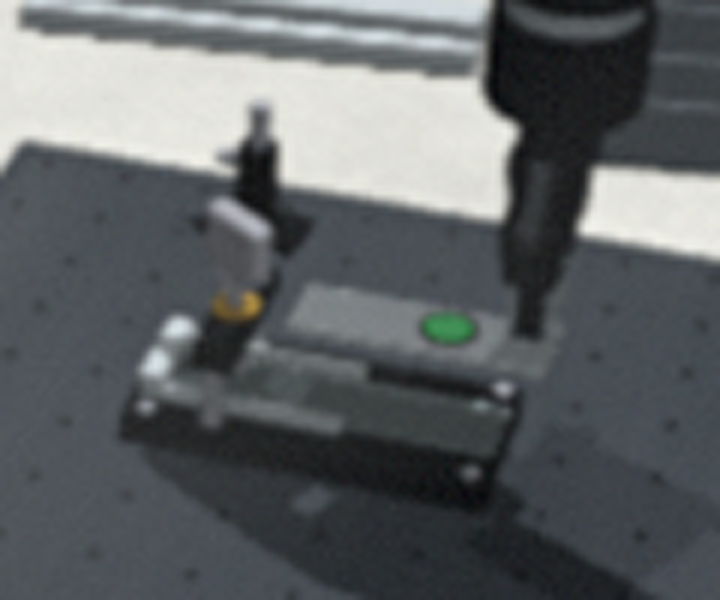

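View pics/t7.png

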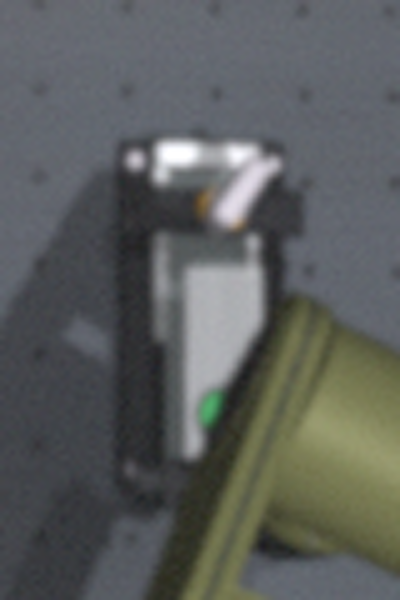

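```bash
python3 -c "
from h import *
a=snapshot('top')
p=onz(a,[((U+.5)/5-.5+380,(V+.5)/5-.5+150) for U,V in((187,265),(264,264),(183,458))],.0875);print(p)
to(.4535,-.1628,.0555)"
```

```text
[[ 0.57518212 -0.14280985  0.0875    ]
 [ 0.57667567 -0.18308228  0.0875    ]
 [ 0.47463681 -0.139955    0.0875    ]]
t 13.05 pos [ 0.4552 -0.1617  0.0952] yawx 90.09 tilt 0.01 F [-0.28 -0.58 -1.81] T [-0.02   0.057  0.006] w 0.0118 q [-0.452 -0.123  2.137  0.     1.127 -2.025]
shift tool mm [-1.1 39.7  1.7] norm [-0.0023  0.0795  0.0034]
```

Call:
drive_tool:
  motion:
    - [-0.0008, 0.02, 0, 0, 0]
    - [0, 0.02, 0, 0, 0]
    - [0, 0.02, 0, 0, 0]
    - [0, 0.015, 0, 0, 0]
    - [0, 0.008, 0, 0, 0]
    - [0, 0.0064, 0, 0, 0]
    - [0, 0, 0, 0, 0]
    - [0, 0, 0, 0, 0]

```text
clock: 13.72
tool_pos: [0.4553, -0.163, 0.0506]
tcp_rot: [0.5, -0.5, -0.5, 0.5]
contact_force: [0.4, 0.9, -1.2]
width: 0.0114
```

```bash
python3 -c "
from h import *
st()
a=snapshot('top');b=snapshot('side');crop(a,390,165,450,265,6,'t8.png',1.7);crop(b,320,120,430,200,7,'s8.png',1.5)"
```

```text
t 13.72 pos [ 0.4553 -0.163   0.0506] yawx 90.0 tilt 0.01 F [ 0.36  0.88 -1.16] T [-0.024  0.046 -0.045] w 0.0114 q [-0.455 -0.056  2.161 -0.     1.036 -2.026]
```

View pics/t8.png

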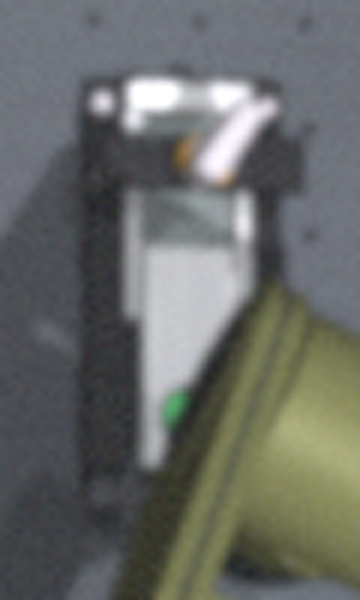

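View pics/s8.png

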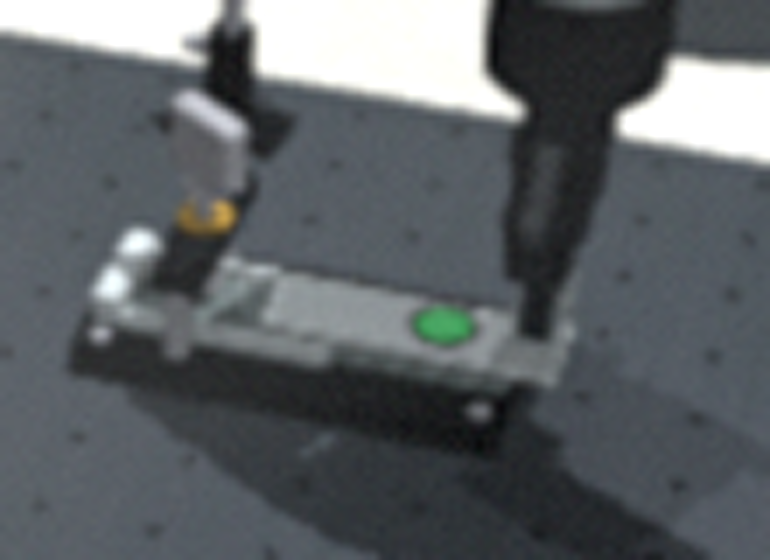

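The top view shows the nose (px ~200,243 in the crop) centred between the rails, with no contact yet. I'll lower it gently to feel the bed.

Call:
drive_tool:
  motion:
    - [0, 0.002, 0, 0, 0]
    - [0, 0.002, 0, 0, 0]
    - [0, 0.001, 0, 0, 0]
    - [0, 0.001, 0, 0, 0]
    - [0, 0, 0, 0, 0]
    - [0, 0, 0, 0, 0]
    - [0, 0, 0, 0, 0]
    - [0, 0, 0, 0, 0]

```text
clock: 14.48
tool_pos: [0.4552, -0.163, 0.0477]
tcp_rot: [-0.5, 0.5, 0.5, -0.5]
contact_force: [-0.3, 0.5, -0.7]
width: 0.0113
```

```bash
python3 -c "
from h import *
st()"
```

```text
t 14.48 pos [ 0.4552 -0.163   0.0477] yawx 90.01 tilt 0.01 F [-0.31  0.53 -0.66] T [ 0.017  0.075 -0.012] w 0.0113 q [-0.455 -0.052  2.163 -0.     1.03  -2.026]
```

Call:
drive_tool:
  motion:
    - [0, 0.001, 0, 0, 0]
    - [0, 0.001, 0, 0, 0]
    - [0, 0, 0, 0, 0]
    - [0, 0, 0, 0, 0]
    - [0, 0, 0, 0, 0]
    - [0, 0, 0, 0, 0]
    - [0, 0, 0, 0, 0]
    - [0, 0, 0, 0, 0]

```text
clock: 15.15
tool_pos: [0.4552, -0.163, 0.0467]
tcp_rot: [-0.5, 0.5, 0.5, -0.5]
contact_force: [1.3, -0.1, -1.1]
width: 0.0111
```

```bash
python3 -c "
from h import *
st()"
```

```text
t 15.15 pos [ 0.4552 -0.163   0.0467] yawx 90.01 tilt 0.01 F [ 1.3  -0.11 -1.13] T [-0.029  0.04   0.022] w 0.0111 q [-0.455 -0.05   2.163 -0.     1.028 -2.026]
```

Call:
drive_tool:
  motion:
    - [0, 0.001, 0, 0, 0]
    - [0, 0.0006, 0, 0, 0]
    - [0, 0, 0, 0, 0]
    - [0, 0, 0, 0, 0]
    - [0, 0, 0, 0, 0]
    - [0, 0, 0, 0, 0]
    - [0, 0, 0, 0, 0]
    - [0, 0, 0, 0, 0]

```text
clock: 15.82
tool_pos: [0.4553, -0.1629, 0.0459]
tcp_rot: [-0.5, 0.5, 0.5, -0.5]
contact_force: [-0.5, 0.1, 0.2]
width: 0.0111
```

```bash
python3 -c "
from h import *
st()"
```

```text
t 15.82 pos [ 0.4553 -0.1629  0.0459] yawx 90.01 tilt 0.01 F [-0.46  0.09  0.16] T [0.018 0.021 0.003] w 0.0111 q [-0.455 -0.049  2.164 -0.     1.027 -2.026]
```

Call:
drive_tool:
  motion:
    - [0, 0, -0.012, 0, 0]
    - [0, 0, -0.017, 0, 0]
    - [0, 0, -0.017, 0, 0]
    - [0, 0, -0.017, 0, 0]
    - [0, 0, -0.017, 0, 0]
    - [0, 0, -0.015, 0, 0]
    - [0, 0, -0.01, 0, 0]
    - [0, 0, -0.005, 0, 0]

```text
clock: 16.48
tool_pos: [0.5111, -0.1629, 0.0459]
tcp_rot: [0.5, -0.5, -0.5, 0.5]
contact_force: [-3.0, -0.6, 2.5]
width: 0.0111
```

```bash
python3 -c "
from h import *
st()
a=snapshot('top');crop(a,390,165,450,265,6,'t9.png',1.7)"
```

```text
t 16.48 pos [ 0.5111 -0.1629  0.0459] yawx 90.03 tilt 0.01 F [-3.03 -0.59  2.5 ] T [-0.051  0.376 -0.061] w 0.0111 q [-0.409  0.068  2.046 -0.     1.028 -1.98 ]
```

View pics/t9.png

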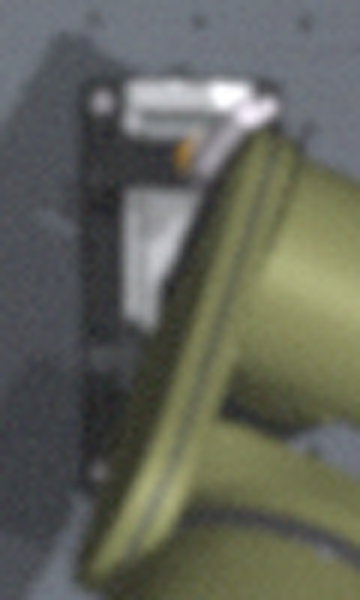

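Call:
drive_tool:
  motion:
    - [0, 0, -0.003, 0, 0]
    - [0, 0, -0.003, 0, 0]
    - [0, 0, -0.002, 0, 0]
    - [0, 0, -0.002, 0, 0]
    - [0, 0, 0, 0, 0]
    - [0, 0, 0, 0, 0]
    - [0, 0, 0, 0, 0]
    - [0, 0, 0, 0, 0]

```text
clock: 17.2
tool_pos: [0.5152, -0.163, 0.0459]
tcp_rot: [-0.5, 0.5, 0.5, -0.5]
contact_force: [-1.3, 0.3, 1.8]
width: 0.011
```

```bash
python3 -c "
from h import *
st()"
```

```text
t 17.2 pos [ 0.5152 -0.163   0.0459] yawx 90.0 tilt 0.02 F [-1.29  0.32  1.8 ] T [-0.012  0.106 -0.027] w 0.011 q [-0.406  0.076  2.037  0.     1.028 -1.977]
```

Call:
drive_tool:
  motion:
    - [0, 0, -0.002, 0, 0]
    - [0, 0, -0.002, 0, 0]
    - [0, 0, -0.001, 0, 0]
    - [0, 0, 0, 0, 0]
    - [0, 0, 0, 0, 0]
    - [0, 0, 0, 0, 0]
    - [0, 0, 0, 0, 0]
    - [0, 0, 0, 0, 0]

```text
clock: 17.87
tool_pos: [0.5178, -0.1629, 0.0459]
tcp_rot: [-0.5, 0.5, 0.5, -0.5]
contact_force: [-1.6, 0.2, 3.4]
width: 0.0112
```

```bash
python3 -c "
from h import *
st()"
```

```text
t 17.87 pos [ 0.5178 -0.1629  0.0459] yawx 90.01 tilt 0.02 F [-1.58  0.19  3.39] T [ 0.006  0.215 -0.047] w 0.0112 q [-0.404  0.081  2.032  0.     1.028 -1.975]
```

Call:
drive_tool:
  motion:
    - [0, 0, -0.001, 0, 0]
    - [0, 0, -0.001, 0, 0]
    - [0, 0, -0.001, 0, 0]
    - [0, 0, 0, 0, 0]
    - [0, 0, 0, 0, 0]
    - [0, 0, 0, 0, 0]
    - [0, 0, 0, 0, 0]
    - [0, 0, 0, 0, 0]

```text
clock: 18.53
tool_pos: [0.518, -0.1629, 0.0459]
tcp_rot: [0.501, -0.499, -0.499, 0.501]
contact_force: [-8.0, 0.3, 8.7]
width: 0.011
```

```bash
python3 -c "
from h import *
st()"
```

```text
t 18.53 pos [ 0.518  -0.1629  0.0459] yawx 90.02 tilt 0.18 F [-8.02  0.31  8.74] T [-0.045  0.974 -0.029] w 0.011 q [-4.030e-01  8.400e-02  2.029e+00 -1.000e-03  1.032e+00 -1.974e+00]
```

The carrier has stopped firmly at TCP x 0.518, which is the predicted home, with 8 N against the stop. I'll release it and lift straight up.

Call:
drive_tool:
  motion:
    - [0, 0, 0.001, 0, 0]
    - [0, 0, 0, 0, 1]
    - [0, 0, 0, 0, 1]
    - [0, 0, 0, 0, 1]
    - [0, 0, 0, 0, 1]
    - [0, 0, 0, 0, 1]
    - [0, -0.03, 0, 0, 1]
    - [0, -0.06, 0, 0, 1]

```text
clock: 19.2
tool_pos: [0.5156, -0.1615, 0.0869]
tcp_rot: [0.503, -0.497, -0.499, 0.501]
contact_force: [0.5, -0.6, -0.3]
width: 0.0853
```

Call:
drive_tool:
  motion:
    - [0, -0.07, 0, 0, 1]
    - [0, -0.07, 0, 0, 1]
    - [0, -0.07, 0, 0, 1]
    - [0, -0.07, 0, 0, 1]
    - [0, -0.03, 0, 0, 1]
    - [0, 0, 0, 0, 1]
    - [0, 0, 0, 0, 1]
    - [0, 0, 0, 0, 1]

```text
clock: 19.87
tool_pos: [0.518, -0.1626, 0.244]
tcp_rot: [0.501, -0.499, -0.5, 0.5]
contact_force: [-1.0, -0.2, -0.8]
width: 0.0854
```

```bash
python3 -c "
from h import *
st()
a=snapshot('top');b=snapshot('side');crop(a,390,165,450,265,6,'t10.png',1.7);crop(b,320,120,430,200,7,'s10.png',1.5)"
```

```text
t 19.87 pos [ 0.518  -0.1626  0.244 ] yawx 90.0 tilt 0.15 F [-1.   -0.22 -0.76] T [ 0.024 -0.022  0.011] w 0.0854 q [-0.403 -0.12   1.873  0.     1.391 -1.974]
```

View pics/s10.png

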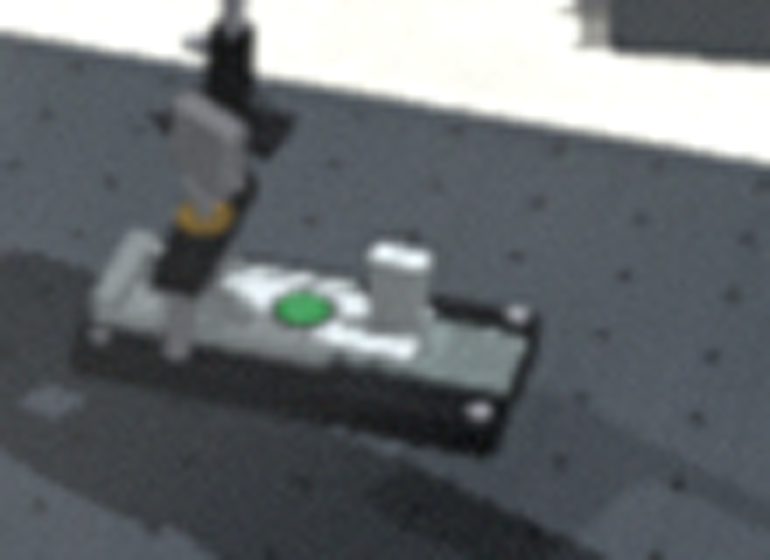

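View pics/t10.png

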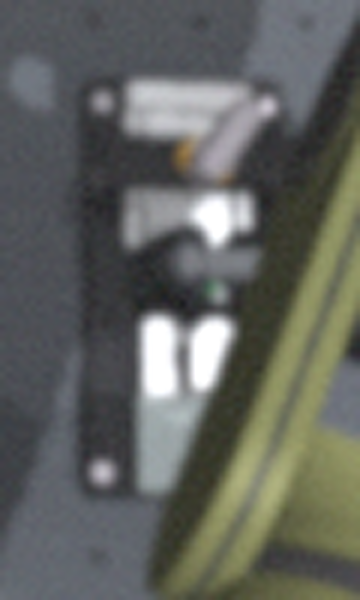

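The side view shows the carrier between the rails under the foot with its nose at the stop, and the tab at about (400,285). Now back to the knob.

Call:
drive_tool:
  motion:
    - [-0.0008, 0, -0.044, 0, 1]
    - [0, 0, -0.044, 0, 1]
    - [0, 0, -0.044, 0, 1]
    - [0, 0, -0.0442, 0, 1]
    - [0, 0, 0, 0.0376, 1]
    - [0, 0, 0, 0.0376, 1]
    - [0, 0, 0, 0.0376, 1]
    - [0, 0, 0, 0.0376, 1]

```text
clock: 20.63
tool_pos: [0.6062, -0.163, 0.2432]
tcp_rot: [0.605, -0.603, -0.367, 0.368]
contact_force: [-0.6, -0.2, 0.2]
width: 0.0856
```

Call:
drive_tool:
  motion:
    - [0, 0, 0, 0.0377, 1]
    - [0, 0, 0, 0, 1]
    - [0, 0, 0, 0, 1]
    - [0, 0, 0, 0, 1]
    - [0, 0, 0, 0, 1]
    - [0, 0, 0, 0, 1]
    - [0, 0, 0, 0, 1]
    - [0, 0, 0, 0, 1]

```text
clock: 21.3
tool_pos: [0.6068, -0.1634, 0.2459]
tcp_rot: [-0.624, 0.624, 0.333, -0.333]
contact_force: [-0.3, -0.4, 0.9]
width: 0.0853
```

```bash
python3 -c "
from h import *
to(.6062,-.1634,.101)
a=snapshot('top');cv2.imwrite('pics/t11.png',a['pixels'][:,:,::-1])"
```

```text
t 21.3 pos [ 0.6068 -0.1634  0.2459] yawx 56.17 tilt 0.01 F [-0.25 -0.4   0.87] T [ 0.027  0.03  -0.019] w 0.0853 q [-0.348  0.068  1.685 -0.     1.388 -1.329]
shift tool mm [ -0.4 144.9   0.5] norm [-0.0007  0.2898  0.001 ]
```

Call:
drive_tool:
  motion:
    - [-0.0007, 0.06, 0.001, 0, 1]
    - [0, 0.06, 0, 0, 1]
    - [0, 0.06, 0, 0, 1]
    - [0, 0.06, 0, 0, 1]
    - [0, 0.03, 0, 0, 1]
    - [0, 0.0198, 0, 0, 1]
    - [0, 0, 0, 0, 1]
    - [0, 0, 0, 0, 1]

```text
clock: 22.02
tool_pos: [0.6065, -0.1635, 0.1014]
tcp_rot: [-0.624, 0.624, 0.333, -0.333]
contact_force: [0.3, -0.1, 0.3]
width: 0.0854
```

Call:
drive_tool:
  motion:
    - [0, 0, 0, 0, 1]
    - [0, 0, 0, 0, 1]
    - [0, 0, 0, 0, 1]
    - [0, 0, 0, 0, 1]
    - [0, 0, 0, 0, 1]
    - [0, 0, 0, 0, 1]
    - [0, 0, 0, 0, 1]
    - [0, 0, 0, 0, 1]

```text
clock: 22.68
tool_pos: [0.6062, -0.1633, 0.1009]
tcp_rot: [0.624, -0.624, -0.333, 0.333]
contact_force: [-0.5, -0.0, -0.5]
width: 0.0856
```

```bash
python3 -c "
from h import *
to(.6062,-.1634,.101)"
```

```text
t 22.68 pos [ 0.6062 -0.1633  0.1009] yawx 56.15 tilt 0.0 F [-0.47 -0.03 -0.52] T [-0.01  -0.024 -0.066] w 0.0856 q [-0.349  0.188  1.808  0.     1.146 -1.329]
shift tool mm [-0.  -0.1 -0.1] norm [-0.0001 -0.0002 -0.0001]
```

Call:
drive_tool:
  motion:
    - [0, 0, 0, 0, 0]
    - [0, 0, 0, 0, 0]
    - [0, 0, 0, 0, 0]
    - [0, 0, 0, 0, 0]
    - [0, 0, 0, 0, 0]
    - [0, 0, 0, 0, 0]
    - [0, 0, 0, 0, 0]
    - [0, 0, 0, 0, 0]
  squeeze: 40

```text
clock: 23.35
tool_pos: [0.6061, -0.1634, 0.101]
tcp_rot: [0.624, -0.624, -0.333, 0.333]
contact_force: [-0.1, -1.1, -0.2]
width: 0.0133
```

```bash
python3 -c "
from h import *
st()"
```

```text
t 23.35 pos [ 0.6061 -0.1634  0.101 ] yawx 56.14 tilt 0.01 F [-0.13 -1.1  -0.2 ] T [-0.004  0.065 -0.095] w 0.0133 q [-0.349  0.187  1.808 -0.     1.146 -1.329]
```

Call:
drive_tool:
  motion:
    - [0, 0.0008, 0, 0.032, 0]
    - [0, 0.0008, 0, 0.032, 0]
    - [0, 0.0008, 0, 0.032, 0]
    - [0, 0.0008, 0, 0.032, 0]
    - [0, 0.0004, 0, 0.016, 0]
    - [0, 0.0002, 0, 0.008, 0]
    - [0, 0.0001, 0, 0.004, 0]
    - [0, 0.0001, 0, 0.004, 0]

```text
clock: 24.02
tool_pos: [0.6062, -0.1634, 0.099]
tcp_rot: [-0.687, 0.687, 0.167, -0.167]
contact_force: [0.2, -0.4, 1.2]
width: 0.0133
```

```bash
python3 -c "
from h import *
st()"
```

```text
t 24.02 pos [ 0.6062 -0.1634  0.099 ] yawx 27.34 tilt 0.01 F [ 0.17 -0.43  1.2 ] T [0.006 0.095 0.073] w 0.0133 q [-0.349  0.19   1.809 -0.     1.143 -0.826]
```

Call:
drive_tool:
  motion:
    - [0, 0.0002, 0, 0.008, 0]
    - [0, 0.0002, 0, 0.008, 0]
    - [0, 0.0002, 0, 0.008, 0]
    - [0, 0.0002, 0, 0.008, 0]
    - [0, 0.0002, 0, 0.008, 0]
    - [0, 0.0002, 0, 0.008, 0]
    - [0, 0.0002, 0, 0.008, 0]
    - [0, 0.0002, 0, 0.008, 0]

```text
clock: 24.68
tool_pos: [0.6062, -0.1633, 0.0982]
tcp_rot: [-0.7, 0.7, 0.097, -0.097]
contact_force: [-0.5, 0.4, 0.9]
width: 0.0133
```

```bash
python3 -c "
from h import *
st()"
```

```text
t 24.68 pos [ 0.6062 -0.1633  0.0982] yawx 15.77 tilt 0.01 F [-0.48  0.4   0.87] T [-0.015  0.058  0.119] w 0.0133 q [-0.349  0.191  1.809 -0.     1.141 -0.624]
```

Call:
drive_tool:
  motion:
    - [0, 0.0001, 0, 0.004, 0]
    - [0, 0.0001, 0, 0.004, 0]
    - [0, 0.0001, 0, 0.004, 0]
    - [0, 0.0001, 0, 0.004, 0]
    - [0, 0.0001, 0, 0.004, 0]
    - [0, 0.0001, 0, 0.004, 0]
    - [0, 0, 0, 0, 0]
    - [0, 0, 0, 0, 0]

```text
clock: 25.35
tool_pos: [0.6063, -0.1633, 0.0979]
tcp_rot: [-0.704, 0.704, 0.071, -0.071]
contact_force: [-0.5, 0.2, 1.4]
width: 0.0134
```

```bash
python3 -c "
from h import *
st()"
```

```text
t 25.35 pos [ 0.6063 -0.1633  0.0979] yawx 11.5 tilt 0.01 F [-0.46  0.25  1.37] T [0.003 0.046 0.029] w 0.0134 q [-0.349  0.191  1.81   0.     1.141 -0.549]
```

Call:
drive_tool:
  motion:
    - [0, 0.0001, 0, 0.004, 0]
    - [0, 0.0001, 0, 0.004, 0]
    - [0, 0.0001, 0, 0.004, 0]
    - [0, 0.0001, 0, 0.004, 0]
    - [0, 0.0001, 0, 0.004, 0]
    - [0, 0.0001, 0, 0.004, 0]
    - [0, 0, 0, 0.002, 0]
    - [0, 0, 0, 0.002, 0]

```text
clock: 26.02
tool_pos: [0.6063, -0.1633, 0.0975]
tcp_rot: [-0.706, 0.706, 0.04, -0.04]
contact_force: [-0.1, -0.5, 0.9]
width: 0.0134
```

```bash
python3 -c "
from h import *
st()"
```

```text
t 26.02 pos [ 0.6063 -0.1633  0.0975] yawx 6.43 tilt 0.01 F [-0.11 -0.47  0.92] T [-0.027 -0.036  0.075] w 0.0134 q [-0.349  0.191  1.81   0.     1.14  -0.461]
```

Call:
drive_tool:
  motion:
    - [0, 0.0001, 0, 0.003, 0]
    - [0, 0.0001, 0, 0.003, 0]
    - [0, 0.0001, 0, 0.003, 0]
    - [0, 0, 0, 0.003, 0]
    - [0, 0.0001, 0, 0.003, 0]
    - [0, 0.0001, 0, 0.003, 0]
    - [0, 0.0001, 0, 0.003, 0]
    - [0, 0, 0, 0.003, 0]

```text
clock: 26.68
tool_pos: [0.6063, -0.1634, 0.0973]
tcp_rot: [-0.707, 0.707, 0.013, -0.013]
contact_force: [-0.0, -0.7, 1.3]
width: 0.0136
```

```bash
python3 -c "
from h import *
st()"
```

```text
t 26.68 pos [ 0.6063 -0.1634  0.0973] yawx 2.09 tilt 0.01 F [-0.05 -0.72  1.34] T [-0.034 -0.114  0.093] w 0.0136 q [-0.349  0.192  1.81  -0.     1.14  -0.385]
```

Call:
drive_tool:
  motion:
    - [0, 0.0001, 0, 0.0015, 0]
    - [0, 0, 0, 0.0015, 0]
    - [0, 0.0001, 0, 0.0015, 0]
    - [0, 0, 0, 0.0015, 0]
    - [0, 0, 0, 0.0015, 0]
    - [0, 0.0001, 0, 0.0015, 0]
    - [0, 0, 0, 0.0015, 0]
    - [0, 0, 0, 0.0015, 0]

```text
clock: 27.35
tool_pos: [0.6063, -0.1634, 0.0972]
tcp_rot: [-0.707, 0.707, -0.0, 0.0]
contact_force: [-0.1, -0.4, 2.8]
width: 0.0131
```

```bash
python3 -c "
from h import *
st()"
```

```text
t 27.35 pos [ 0.6063 -0.1634  0.0972] yawx -0.04 tilt 0.01 F [-0.08 -0.42  2.76] T [-0.039 -0.108  0.089] w 0.0131 q [-0.349  0.192  1.81   0.     1.14  -0.348]
```

Call:
drive_tool:
  motion:
    - [0, 0.0002, 0, 0.0015, 0]
    - [0, 0, 0, 0.0015, 0]
    - [0, 0.0001, 0, 0.0015, 0]
    - [0, 0, 0, 0.0015, 0]
    - [0, 0.0001, 0, 0.0015, 0]
    - [0, 0, 0, 0.0015, 0]
    - [0, 0, 0, 0.0015, 0]
    - [0, 0, 0, 0.0015, 0]

```text
clock: 28.02
tool_pos: [0.6063, -0.1634, 0.0971]
tcp_rot: [-0.707, 0.707, -0.013, 0.014]
contact_force: [-0.3, 0.1, 4.6]
width: 0.0135
```

```bash
python3 -c "
from h import *
st()"
```

```text
t 28.02 pos [ 0.6063 -0.1634  0.0971] yawx -2.2 tilt 0.01 F [-0.33  0.11  4.56] T [0.018 0.045 0.192] w 0.0135 q [-0.349  0.192  1.81   0.     1.139 -0.31 ]
```

Call:
drive_tool:
  motion:
    - [0, 0, 0, 0.0005, 0]
    - [0, 0, 0, 0.0005, 0]
    - [0, 0, 0, 0, 0]
    - [0, 0, 0, 0, 0]
    - [0, 0, 0, 0, 0]
    - [0, 0, 0, 0, 0]
    - [0, 0, 0, 0, 0]
    - [0, 0, 0, 0, 0]

```text
clock: 28.68
tool_pos: [0.6063, -0.1633, 0.0971]
tcp_rot: [-0.707, 0.707, -0.014, 0.015]
contact_force: [-0.9, 0.9, 5.3]
width: 0.0138
```

```bash
python3 -c "
from h import *
st()
for i in range(4): snapshot('top');st()"
```

```text
t 28.68 pos [ 0.6063 -0.1633  0.0971] yawx -2.35 tilt 0.02 F [-0.92  0.86  5.28] T [0.08  0.087 0.194] w 0.0138 q [-0.349  0.192  1.81   0.     1.14  -0.308]
t 28.73 pos [ 0.6063 -0.1634  0.0971] yawx -2.36 tilt 0.02 F [-0.67  0.17  5.  ] T [0.114 0.057 0.223] w 0.0134 q [-0.349  0.192  1.81  -0.     1.139 -0.308]
t 28.78 pos [ 0.6063 -0.1634  0.0971] yawx -2.36 tilt 0.02 F [-0.15  0.73  5.22] T [0.094 0.093 0.219] w 0.0133 q [-0.349  0.192  1.81   0.     1.139 -0.308]
t 28.83 pos [ 0.6063 -0.1633  0.0971] yawx -2.36 tilt 0.02 F [-1.21  0.61  5.31] T [0.076 0.082 0.198] w 0.0138 q [-0.349  0.192  1.81   0.     1.139 -0.308]
t 28.88 pos [ 0.6063 -0.1634  0.0971] yawx -2.36 tilt 0.01 F [-0.49 -1.11  4.57] T [0.042 0.114 0.232] w 0.0131 q [-0.349  0.192  1.81   0.     1.14  -0.308]
```

Mean torque is about 0.21 N m and holding, which is snug. I'll release and lift.

Call:
drive_tool:
  motion:
    - [0, 0, 0, 0, 1]
    - [0, 0, 0, 0, 1]
    - [0, 0, 0, 0, 1]
    - [0, 0, 0, 0, 1]
    - [0, 0, 0, 0, 1]
    - [0, -0.04, 0, 0, 1]
    - [0, -0.06, 0, 0, 1]
    - [0, -0.07, 0, 0, 1]

```text
clock: 29.55
tool_pos: [0.6044, -0.1627, 0.1798]
tcp_rot: [0.708, -0.706, 0.017, -0.013]
contact_force: [-0.4, -0.5, -0.3]
width: 0.0855
```

Call:
drive_tool:
  motion:
    - [0, -0.07, 0, 0, 1]
    - [0, -0.07, 0, 0, 1]
    - [0, -0.03, 0, 0, 1]
    - [-0.05, 0, 0.05, 0, 1]
    - [-0.05, 0, 0.05, 0, 1]
    - [-0.05, 0, 0.05, 0, 1]
    - [-0.05, 0, 0.05, 0, 1]
    - [-0.05, 0, 0.05, 0, 1]

```text
clock: 30.22
tool_pos: [0.4848, -0.0324, 0.2656]
tcp_rot: [0.707, -0.707, 0.015, -0.014]
contact_force: [0.2, 0.2, 0.9]
width: 0.0854
```

Call:
drive_tool:
  motion:
    - [0, 0, 0.05, 0, 1]
    - [0, 0, 0.05, 0, 1]
    - [0, 0, 0.05, 0, 1]
    - [0, 0, 0.05, 0, 1]
    - [0, 0, 0, 0, 1]
    - [0, 0, 0, 0, 1]
    - [0, 0, 0, 0, 1]
    - [0, 0, 0, 0, 1]

```text
clock: 30.88
tool_pos: [0.4904, 0.0659, 0.2664]
tcp_rot: [-0.707, 0.707, -0.015, 0.015]
contact_force: [0.2, -0.1, 0.6]
width: 0.0856
```

```bash
python3 -c "
from h import *
st()
a=snapshot('top');b=snapshot('side');cv2.imwrite('pics/t12.png',a['pixels'][:,:,::-1]);crop(a,390,165,450,265,6,'t12c.png',1.4);crop(b,320,120,430,200,7,'s12.png',1.3)"
```

```text
t 30.88 pos [0.4904 0.0659 0.2664] yawx -2.4 tilt 0.05 F [ 0.23 -0.14  0.61] T [ 0.062  0.003 -0.051] w 0.0856 q [ 0.025 -0.247  1.945 -0.     1.444  0.067]
```

View pics/t12.png

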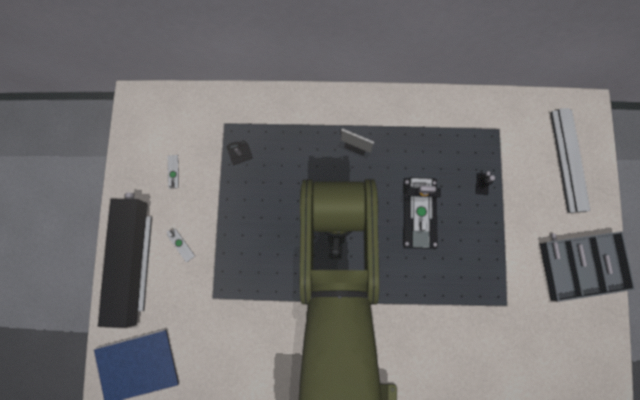

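View pics/t12c.png

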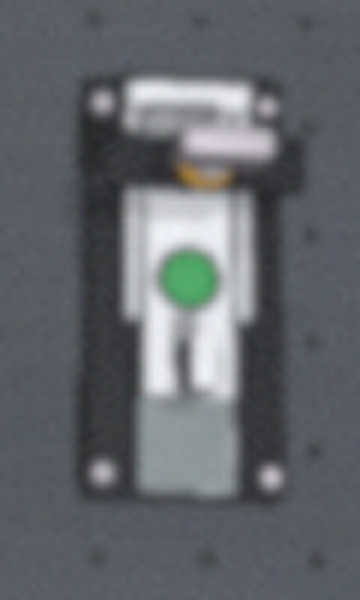

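View pics/s12.png

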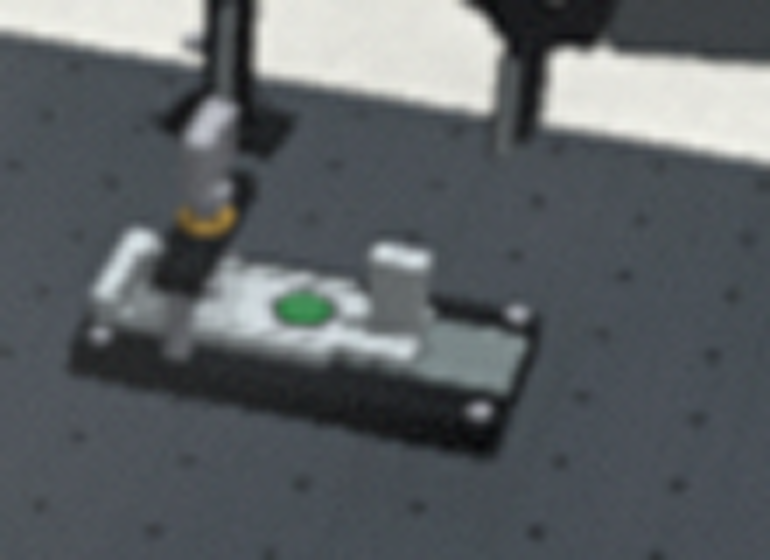

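```bash
python3 -c "
from h import *
a=snapshot('top')
f=lambda U,V:((U+.5)/6-.5+390,(V+.5)/6-.5+165)
o=np.array([.5915,-.1627,0])
print(onz(a,[f(142,396),f(238,396),f(188,278)],.0385)-o)
crop(a,400,172,445,200,16,'t13.png',1.4)
print(proj(a,[o+[.045,0,.0385],o+[.045,0,.044],o+[.062,0,.03],o+[.027,0,.0385]])-[400,172])
"
```

```text
[[-0.08465843  0.02136644  0.0385    ]
 [-0.08365211 -0.02177152  0.0385    ]
 [-0.03072599  0.00019882  0.0385    ]]
[[20.67822466 11.55736283]
 [21.07119746 11.14915065]
 [20.0033603   6.16285631]
 [20.75677071 18.00571435]]
```

View pics/t13.png

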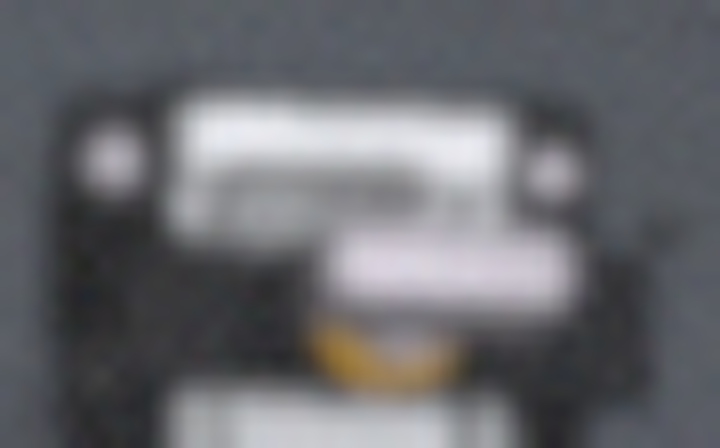

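```bash
python3 -c "
from bench import *
print(finish_job())"
```

```text
the job is handed in; nothing more can be done
None
```

I unscrewed the knob from about 0.4 to 2.55 rad. I then lifted the 130 mm carrier into the channel and slid it to the end stop, where the arm felt about 8 N. Last, I screwed the foot down to about 1.56 rad and handed the job in at about 31 s; no verdict was reported.

**Clamp force:** the holding torque averaged about 0.21 N m over the last five readings, roughly 28 N at the foot by the given formula. That is inside the snug range and well below the 70 N limit. The readings scattered by a few hundredths of a N m, and I could not measure the force after letting go.

**Carrier position:** in the last top view its tail edge is at stage x about -84 mm (home is -85). The stop-side edge is hidden in shadow, so the nose position is inferred from the tail and the force at the stop. The carrier's left and right edges came out centred in the channel to within about 0.3 mm. It also looks flat in the side view.

**Surroundings:** the gripper is open and clear of everything. The lens mount, screen and post holder look unmoved in the top view, by eye rather than by measurement. None of the checks I made failed or clearly disagreed.

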